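# Set the end stop of a carving jig and slide the panel home

### The arm

A 7-joint arm with a two-finger parallel gripper is mounted at the origin on the work surface. World frame = base frame: x ahead of the robot, y to its left, z up, the work surface at z = 0. Lengths are in mm, angles in rad, forces in N, time in s.
With the tool pointing down it reaches from about 350 to 775 mm from the base axis. Payload 3.1 kg.
Tool frame: the origin (TCP) lies on the centre line of the jaws, within the pads' length; the fingertips stand 14 mm ahead of it and the grasp point (between the pads) lies 5 mm behind it; z points along the fingers, y is the line along which they close (so a half turn about z gives the same grasp; the last joint's range is limited). The gripper opens to 85 mm and grips with 20 to 120 N. Pads are 22 mm wide; open, the fingers measure 114 mm over their backs; the gripper's body (76 mm by 85 mm) begins 54 mm behind the grasp point. The pads swing forward as they close: fully open they stand 13 mm farther back than shut.
Start: joints at [1.253, 0.311, 0.014, 1.512, -0.004, 1.319, -0.027], TCP at [149.807, -529.221, 245.304] pointing down, gripper open.
Joint ranges: [-2.7, 2.7], [-0.3, 1.91], [-1.27, 1.3], [0.12, 2.57], [-1.44, 4.58], [0.2, 2.03], [-3.05, 3.05]. Speed limits (rad/s): [2.79, 2.79, 3.14, 3.14, 3.14, 3.14, 3.14].

### API

Orientations are given as a unit quaternion [w, x, y, z].
In Python, from bench import sense, viewer, ticket gives the robot as it stands.
- The arm moves only by the tool play_rows, never from a script. Its argument "increments" is a list of rows, each a list of 6 numbers: the shift along the tool's x, y, z in mm, then the turn, a rotation vector about the tool's x, y, z in rad. In form: [[tx, ty, tz, rx, ry, rz], ...]. A call has 1 to 12 rows; each row shifts and turns the commanded pose from where the row before left it, along the tool's axes as they then stand; what a row does not reach is not made up. A row lasts 1/10 s, in which the tool goes at most 50 mm and 8.59 degrees, less where a joint would pass 70% of its speed; a pose out of reach is approached as far as the arm can. A call is refused whole if a number of a shift passes 50 or a number of a turn 0.15, either way. A call with a gripper value outside its range is refused whole. "jaw" is the finger opening in mm, from 0 to 85.4, set as the call begins (left out, the last holds). The fingers move at their own pace and stop on an object; "grip_force" is the grip in N (left out, the last holds). Time passes only in rows, so rows that do not move let the fingers close. It gives the time, the measured TCP pose, the force, the opening and the grip force at its end, in the units of the state.
- sense(): the state, without advancing time (a new reading comes with each control period).
- viewer.get_image(name): name is "scene" or "top"; returns (picture, depth): 420x560x3 uint8, red, green, blue; 420x560 float32, mm along the optical axis (not along the pixel's ray), 0 where there is no reading.
- viewer.camera_model(name): a dict with "K" (3x3 intrinsics, pixels), "k1" (the pictures are not rectified: a ray, as slopes to the right and down, at radius r is drawn at 1 + k1 r^2 times it, then the intrinsics apply), "R" (3x3) and "t" (3): a world point X has camera coordinates R X + t. Camera axes: x right, y down, z forward; pixel columns grow to the right and rows downward; lengths in mm; the calibration is good to about 2 mm. A picture is of the moment at which its call begins. camera_model takes no time and is no camera call.
- ticket.sign_off(): hands the job in; it is judged then, once.
Trained networks look in the newest picture that a camera, given by its name, has taken for a name from the list of things; names that differ only in an ending like _2 or _b are one class to them, and where a whole thing is asked for, a point or a joint stands for the part that bears it (a point fixed in the world has none). Each returns a list of dicts, best first, with "score" (0 to 1); they miss things now and then, are a little off and sometimes report something else, mostly with a low value. They report only what shows in the picture. A call takes as long as a camera call. They do not tell look-alikes from the thing itself.
- viewer.cut_out(label, camera): "pixels" (420x560 bool, what is visible of it) and "location" ([column, row] in pixels, amid what is visible of it).
- viewer.landmark_of(label, camera): "location" ([column, row] in pixels: a listed point, or the origin of a listed thing).
The state is a dict: "time_s": time; "joints": joint angles; "qd": joint speeds; "effort": joint torques, N m; "tool_pos": TCP position; "tool_rot": TCP orientation; "ft_force": force on the tool from outside, world axes, zero at the start; "moment": the same for the moment, N m; "grip_width": opening from 0.0 (shut) to 1.0 (fully open); "grip_force": force on a finger pad.
Only numpy, scipy, OpenCV 4.12 (cv2) and the standard library are available. Lean on these libraries where they do the work, as an engineer would, in place of code of your own. Each camera call takes 0.05 s, during which the arm holds its last target. There are 200 camera calls.

### The job

Turn the crank wheel of the carving jig until the end stop's pointer lines up with the tip of the pointed clip on the scale bar (ignore the blunt clip). Then slide the wooden panel along its slot until it butts against the stop, leaving the pointer on the mark. Leave the other things on the bench undisturbed.

Things in the scene. Friction and masses are not known exactly. Their poses are not given: they have to be found in the camera images.
- jig: plywood jig fixed to the bench, yaw varies. Origin on the bench top under the slot's centre line; y runs along the slot from its mouth to the crank wheel, x towards the scale bar. In mm: base x -75..115, y -220..240, 15 thick; on it two rails 12 high, 14 wide, y -75..130, slot between them 93 wide; scale bar 12 high, x 84..104; gearbox 60 x 60, top z 55, under the wheel at x 0, y 170.
- stop (a joint): position in m (0 to 0.08) of the end stop, a dark wooden block 88 x 30 mm, 22 mm tall, in the slot. It grows as the stop moves along the jig's +y (towards the crank wheel, away from the panel). Driven by the crank wheel only: 10 mm per radian, about 63 mm per turn. It stays where left and resists about 20 N.
- handwheel (a joint): angle in rad (0 to 8) of the crank wheel, an aluminium disc 100 mm across lying flat, 10 mm thick, top face at 70 mm above the bench. It grows anticlockwise seen from above and then the stop moves along the jig's +y. Stiff: it stays where it is left and needs about 0.2 Nm, some 5 N at the handle.
- wheel_hub (a point): centre of the disc's top face, on the wheel's vertical axis, 70 mm above the bench (a flat nut 20 mm across rises 4 mm higher)
- crank_handle (a point): top centre of the upright wooden crank handle, a peg 14 mm in diameter that rises 45 mm above the disc (top 115 mm above the bench), 40 mm from the wheel's axis. It can be pushed round sideways or held from above.
- pointer_tip (a point): tip of the steel cone pointer (16 mm long, 14 mm thick at its root) fixed on the stop; it points along the jig's +x, at 35 mm above the bench, 15 mm behind the stop's face
- mark_tip (a point): tip of the steel cone of the pointed clip: the mark. It points along the jig's -x at the pointer's height; lined up means equal position along the jig's y. The tips then face one another across a gap of about 3 mm. Its axes are the jig's.
- mark_clip: pointed clip fixed on the scale bar: steel block 22 x 16 x 12 mm with a cone 16 mm long, 14 mm thick at its root, towards the slot. Origin under its block's centre. It may be the one nearer the crank wheel or the one farther from it.
- blunt_clip: the other clip, the same block without a cone, not to be used
- stop_face (a point): centre of the face of the stop that the panel meets, 10 mm above the base plate
- panel: loose carved basswood panel lying flat on the base plate, 90 mm wide (its x, like the jig's) x 110 mm long (its y) x 20 mm thick, about 0.12 kg, its nose already 20 to 45 mm inside the slot's mouth. Origin at the centre of its underside. It stands 8 mm higher than the rails.
- panel_nose (a point): middle of the panel's end face towards the stop, at half thickness
- panel_tail (a point): middle of the panel's end face away from the stop, at half thickness; free to be pushed
- mallet: dark wooden carver's mallet standing on its head, 80 mm across, 185 mm tall, loose
- cup: open plastic cup, 84 mm across, 120 mm tall, loose
- offcut: basswood offcut 70 x 110 x 30 mm, loose
- strop: wooden strop block 60 x 160 x 18 mm, loose
Things that resemble listed ones, but are neither listed nor needed, are in the scene too. What is shaped like the panel but green or yellow is not meant.

How it is judged:
By the outcome, as a careful person would: the job done as asked, in the order asked, and still so for the second after the job is handed in, with the robot touching nothing.
It also fails if it takes over 70 s, if anything falls off the work surface, if the arm or the gripper's body presses on something with over 40 N, if the wrist force passes 120 N, or if a joint passes its speed limit or range.

## Working session

There is one attempt and no reset: what is moved stays moved. The work goes in short steps, Python scripts to look and compute and a tool call to move; the robot and the scene stay as the last step left them, time stands still between calls to the robot, and variables do not carry over. Pictures are saved under pics/ and viewed, at most 10 in all, crops included, and the job is handed in when it is done.

Besides the shell and the picture viewer there is one more tool, called as name(argument=value, ...), one argument or row to a line, values as JSON. play_rows: Moves the arm, as the interface text tells. Its arguments: {"type":"object","properties":{"increments":{"type":"array"},"jaw":{"type":"number"},"grip_force":{"type":"number"}},"required":["increments"]}

```bash
mkdir -p pics; cat > h.py <<'E'
import numpy as np, cv2
from bench import sense, viewer, ticket
def ray(cam,px):
    m=viewer.camera_model(cam);K=np.array(m["K"]);R=np.array(m["R"]);t=np.array(m["t"])
    d=np.array([(px[0]-K[0,2])/K[0,0],(px[1]-K[1,2])/K[1,1]]);u=d.copy()
    for _ in range(20): u=d/(1+m["k1"]*(u@u))
    return -R.T@t, R.T@np.array([u[0],u[1],1.]),
def at_z(cam,px,z):
    o,d=ray(cam,px); return o+d*(z-o[2])/d[2]
def proj(cam,X):
    m=viewer.camera_model(cam);K=np.array(m["K"]);c=np.array(m["R"])@np.array(X,float)+np.array(m["t"])
    u=c[:2]/c[2];u=u*(1+m["k1"]*(u@u));return np.array([K[0,0]*u[0]+K[0,2],K[1,1]*u[1]+K[1,2]])
def lm(label,cam,z,n=2):
    for r in viewer.landmark_of(label,cam)[:n]:
        print(cam,label,round(r["score"],2),np.round(r["location"],1),np.round(at_z(cam,r["location"],z),1))
def snap(cam,name):
    im,d=viewer.get_image(cam);cv2.imwrite("pics/"+name,im[:,:,::-1]);return im,d
E
python3 - <<'E'
from h import *
for c in("top","scene"):
    snap(c,c+"0.png")
    for l,z in [("wheel_hub",70),("crank_handle",115),("pointer_tip",35),("mark_tip",35),("stop_face",25),("panel_nose",25),("panel_tail",25),("jig",0),("panel",15),("mark_clip",27),("blunt_clip",27)]: lm(l,c,z)
print(sense())
a=cv2.imread("pics/top0.png");b=cv2.imread("pics/scene0.png")
E
```

```text
top wheel_hub 0.91 [219.2 205.8] [510.1 121.4  70. ]
top crank_handle 0.8 [225.1 208.1] [496.   95.7 115. ]
top pointer_tip 0.59 [237.5 189.7] [576.5  61.1  35. ]
top mark_tip 0.44 [248.8 187.6] [585.4  20.2  35. ]
top stop_face 0.63 [244.4 205.7] [519.7  34.4  25. ]
top panel_nose 0.86 [273.7 197.6] [552.7 -71.8  25. ]
top panel_nose 0.64 [420.7 177.1] [ 647.  -621.7   25. ]
top panel_tail 0.92 [304.8 196.7] [ 559.3 -185.9   25. ]
top panel_tail 0.91 [409.5 202. ] [ 551.  -576.6   25. ]
top jig 0.9 [261.6 201.2] [542.1 -27.5   0. ]
top panel 0.96 [411.6 187.9] [ 606.6 -589.1   15. ]
top panel 0.72 [289.3 201.4] [ 541.8 -129.8   15. ]
top mark_clip 0.52 [246.9 178.9] [619.4  28.6  27. ]
top blunt_clip 0.69 [361.2 204.4] [ 536.3 -394.3   27. ]
top blunt_clip 0.49 [229.6 179.2] [616.5  92.2  27. ]
scene wheel_hub 0.55 [351.1 212.9] [514.1 137.3  70. ]
scene wheel_hub 0.42 [164.  277.3] [ 604.  -394.3   70. ]
scene crank_handle 0.58 [339.3 202.1] [510.1  98.3 115. ]
scene pointer_tip 0.6 [327.9 243.9] [579.6  41.5  35. ]
scene pointer_tip 0.41 [316.4 229.7] [515.3  32.7  35. ]
scene mar
[... 865 characters left out ...]
8,  0.31089977,  0.014015  ,  1.51151255, -0.00435112,
        1.31918134, -0.02720696]), 'qd': array([-6.33954629e-04,  5.76656015e-04,  1.89167444e-05,  1.64068068e-04,
       -2.22938720e-03,  1.32462420e-03,  1.04310504e-03]), 'effort': array([-3.59793985e-04, -3.79810381e+01,  1.45558706e-01, -2.30860448e+01,
        1.23591983e-02,  2.07992758e-03, -1.58300743e-06]), 'tool_pos': array([ 149.77827938, -529.23069312,  245.29892993]), 'tool_rot': array([ 2.07864380e-05,  9.90503269e-01,  1.37489174e-01, -3.36083152e-05]), 'ft_force': array([ 0.42580888, -0.14922347, -0.04338396]), 'moment': array([ 0.01672789,  0.05745799, -0.0227072 ]), 'grip_force': 0.0, 'grip_width': 1.001238408492509}
```

View pics/top0.png

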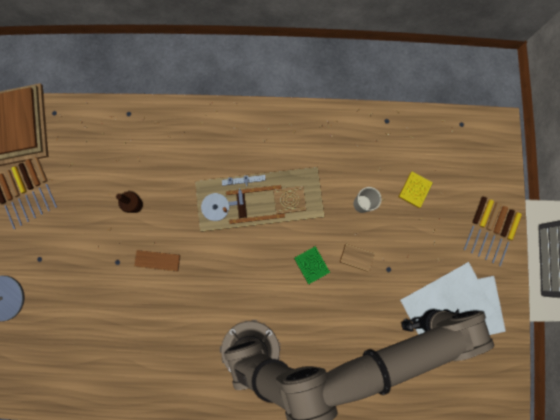

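View pics/scene0.png

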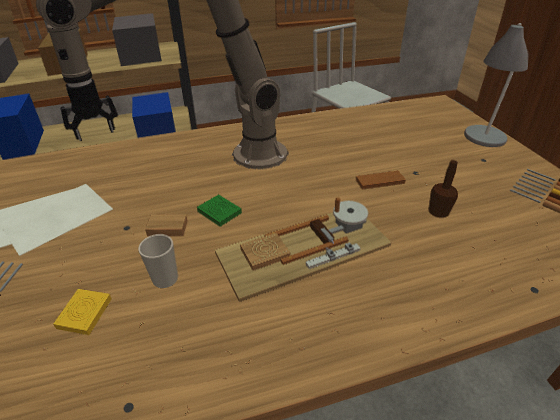

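The tan panel inside the jig's mouth (top 289,201) is the panel. The yellow (416,189) and green (312,265) ones are look-alikes. On the scale bar there are two clips, at top (230,181) and (247,179), so I'll crop those to tell them apart and fit the jig pose.

```bash
cat > fit.py <<'E'
from h import *
from scipy.optimize import least_squares
def jigfit():
    pts={}
    for c in("top","scene"):
        viewer.get_image(c)
        r=viewer.cut_out("jig",c)[0]; m=r["pixels"].astype(np.uint8)
        k=max(cv2.findContours(m,cv2.RETR_EXTERNAL,cv2.CHAIN_APPROX_NONE)[0],key=cv2.contourArea)
        q=np.array([at_z(c,p[0],15)[:2] for p in k]); pts[c]=q
        print(c,r["score"],m.sum(),cv2.minAreaRect(q.astype(np.float32)))
    return pts
E
python3 - <<'E'
from fit import *
jigfit()
a=cv2.imread("pics/top0.png")[160:235,190:330];b=cv2.imread("pics/scene0.png")[190:300,210:400]
cv2.imwrite("pics/c1.png",cv2.resize(a,None,fx=5.6,fy=5.6,interpolation=cv2.INTER_CUBIC))
cv2.imwrite("pics/c2.png",cv2.resize(b,None,fx=4.2,fy=4.2,interpolation=cv2.INTER_CUBIC))
E
```

```text
top 0.95 5445 ((549.7474365234375, -17.453414916992188), (192.10342407226562, 460.28741455078125), 8.532438278198242)
scene 0.62 7109 ((528.7145385742188, -7.91705322265625), (243.77210998535156, 490.1029357910156), 8.853923797607422)
```

View pics/c1.png

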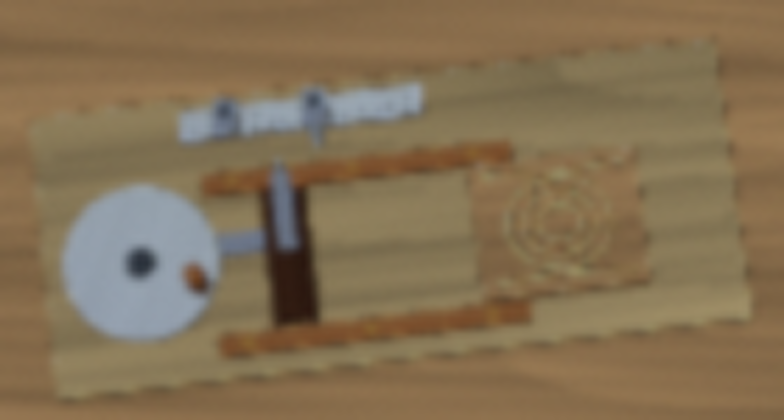

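View pics/c2.png

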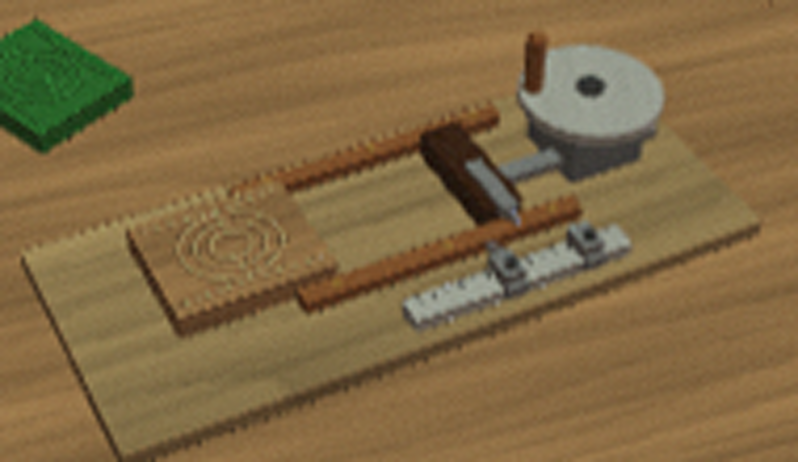

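Pointed clip: crop 1 (317,110), tip (320,145), the one farther from the wheel. Its cone is clear in crop 2 at (495,250). The blunt one is at crop 1 (224,115). The pointer tip is at crop 1 (280,163), so the stop must go towards -y, turning clockwise. Next I'll measure this in the jig frame.

```bash
cat >> h.py <<'E'
YAW=np.radians(8.53); C=np.array([549.75,-17.45])
RJ=np.array([[np.cos(YAW),-np.sin(YAW)],[np.sin(YAW),np.cos(YAW)]]); O=C-RJ@[20,10]
def J2W(p): return O+RJ@np.array(p[:2],float)
def W2J(p): return RJ.T@(np.array(p[:2])-O)
def crop1(X): return np.array([(X[0]+.5)/5.6-.5+190,(X[1]+.5)/5.6-.5+160])
def crop2(X): return np.array([(X[0]+.5)/4.2-.5+210,(X[1]+.5)/4.2-.5+190])
E
python3 - <<'E'
from h import *
print("O",O,"hub",J2W([0,170]))
L=[("nut",(140,262),(590,86),74),("pointer",(280,163),(519,220),35),("mark",(320,146),(491,245),35),("handle",(192,268),(537,36),115),("stopfaceR",(300,192),None,37),("tail",(643,210),(155,283),35),("nose",(475,225),(308,224),35),("disc",(140,262),(590,96),70)]
for n,a,b,z in L:
    A=W2J(at_z("top",crop1(a),z)); B=W2J(at_z("scene",crop2(b),z)) if b else None
    print(n,A.round(1),None if B is None else B.round(1))
for c in("top","scene"):
    im,d=viewer.get_image(c)
    for p in([0,170,70],):
        q=proj(c,[*J2W(p),p[2]]);print(c,"proj hub",q,d[int(q[1]),int(q[0])])
    hsv=cv2.cvtColor(im,cv2.COLOR_RGB2HSV)
    # depth to height, handle pixels
    pts=[]
    for v in range(190 if c=="top" else 185,225):
        for u in range(205 if c=="top" else 325,235 if c=="top" else 365):
            if d[v,u]>0:
                o,r=ray(c,(u,v)); X=o+r*d[v,u]
                if X[2]>80: pts.append([*W2J(X),X[2]])
    pts=np.array(pts);print(c,len(pts)); 
    if len(pts): print(pts.mean(0).round(1),pts.min(0).round(1),pts.max(0).round(1))
E
```

```text
O [531.45450568 -30.30592812] hub [506.23887517 137.81358883]
nut [  0.6 169.3] [ -0.4 169.8]
pointer [60.9 75.7] [58.2 80.8]
mark [69.  48.6] [70.3 52.4]
handle [-13.6 133.9] [-19.6 135.4]
stopfaceR [39.9 64.9] None
tail [   1.6 -155.3] [   7.4 -154.9]
nose [  4.9 -45.4] [  0.9 -44.8]
disc [  1.3 169.7] [  4.8 166.9]
top proj hub [214.55204356 206.74161349] 1544.9143
top 21
[-15.4 134.6 106.6] [-23.3 127.7  80.4] [ 24.9 167.4 122.5]
scene proj hub [350.0963291  211.23771039] 1117.7933
scene 58
[-14.6 132.6 100.6] [-21.9 127.2  80.2] [ -9.6 141.7 118.1]
```

play_rows(
  increments=[
    [31.5, -31.9, 0, 0, 0, 0],
    [31.5, -31.9, 0, 0, 0, 0],
    [31.5, -31.9, 0, 0, 0, 0],
    [31.5, -31.9, 0, 0, 0, 0],
    [31.5, -31.9, 0, 0, 0, 0],
    [31.5, -31.9, 0, 0, 0, 0],
    [31.5, -31.9, 0, 0, 0, 0],
    [31.5, -31.9, 0, 0, 0, 0],
  ],
  jaw=50,
)

```text
time_s: 2.3
tool_pos: [323.4, -213.4, 245.6]
tool_rot: [0.001, 0.991, 0.137, 0.0]
ft_force: [1.7, 0.4, -0.7]
grip_width: 0.583
grip_force: 0.0
```

```bash
cat >> h.py <<'E'
from scipy.spatial.transform import Rotation as Ro
def st():
    s=sense();q=s["tool_rot"];M=Ro.from_quat([q[1],q[2],q[3],q[0]]).as_matrix()
    print("t",round(s["time_s"],2),"pos",s["tool_pos"].round(1),"xyaw",np.degrees(np.arctan2(M[1,0],M[0,0])).round(1),"q",s["joints"].round(2),"F",s["ft_force"].round(1),"w",round(s["grip_width"]*85.4,1),"gf",round(s["grip_force"],1)); return s,M
def togo(t):
    s,M=st(); print("tool shift to target",(M.T@(np.array(t)-s["tool_pos"])).round(1))
E
python3 -c "
from h import *
togo([496.5,99,245])"
```

```text
t 2.3 pos [ 323.4 -213.4  245.6] xyaw 15.8 q [ 0.84 -0.02 -0.3   1.89 -0.    1.26 -0.75] F [ 1.7  0.4 -0.7] w 49.8 gf 0.0
tool shift to target [ 251.6 -253.5    0.5]
```

play_rows(
  increments=[
    [31.4, -31.7, 0, 0, 0, 0],
    [31.4, -31.7, 0, 0, 0, 0],
    [31.4, -31.7, 0, 0, 0, 0],
    [31.4, -31.7, 0, 0, 0, 0],
    [31.4, -31.7, 0, 0, 0, 0],
    [31.4, -31.7, 0, 0, 0, 0],
    [31.4, -31.7, 0, 0, 0, 0],
    [31.4, -31.7, 0, 0, 0, 0],
  ],
)

```text
time_s: 3.1
tool_pos: [496.2, 98.7, 245.5]
tool_rot: [0.0, 0.991, 0.137, 0.0]
ft_force: [0.4, -0.5, 0.5]
grip_width: 0.584
grip_force: 0.0
```

play_rows(
  increments=[
    [0, 0, 0, 0, 0, -0.137],
    [0, 0, 0, 0, 0, -0.137],
    [0, 0, 0, 0, 0, -0.137],
    [0, 0, 0, 0, 0, -0.137],
    [0, 0, 0, 0, 0, -0.137],
    [0, 0, 0, 0, 0, -0.137],
    [0, 0, 0, 0, 0, -0.137],
    [0, 0, 0, 0, 0, -0.137],
    [0, 0, 0, 0, 0, -0.137],
    [0, 0, 0, 0, 0, -0.137],
    [0, 0, 0, 0, 0, -0.137],
    [0, 0, 0, 0, 0, -0.137],
  ],
)

```text
time_s: 4.3
tool_pos: [495.5, 97.2, 245.3]
tool_rot: [0.0, 0.571, 0.821, -0.0]
ft_force: [-0.0, 1.0, -0.0]
grip_width: 0.581
grip_force: 0.0
```

```bash
python3 -c "
from h import *
togo([496.5,99,95])"
```

```text
t 4.3 pos [495.5  97.2 245.3] xyaw 110.3 q [ 0.52  0.36 -0.97  1.61  0.3   1.34 -0.14] F [-0.  1. -0.] w 49.7 gf 0.0
tool shift to target [  1.4   1.6 150.3]
```

play_rows(
  increments=[
    [1.4, 1.6, 30, 0, 0, 0],
    [0, 0, 30, 0, 0, 0],
    [0, 0, 30, 0, 0, 0],
    [0, 0, 30, 0, 0, 0],
    [0, 0, 20, 0, 0, 0],
    [0, 0, 10, 0, 0, 0],
    [0, 0, 0, 0, 0, 0],
  ],
)

```text
time_s: 5.0
tool_pos: [495.6, 98.8, 94.2]
tool_rot: [-0.001, 0.574, 0.819, -0.001]
ft_force: [-0.1, -0.6, 0.6]
grip_width: 0.588
grip_force: 0.0
```

play_rows(
  increments=[
    [0, 0, 0, 0, 0, 0],
    [0, 0, 0, 0, 0, 0],
    [0, 0, 0, 0, 0, 0],
    [0, 0, 0, 0, 0, 0],
    [0, 0, 0, 0, 0, 0],
    [0, 0, 0, 0, 0, 0],
  ],
  jaw=0,
  grip_force=40,
)

```text
time_s: 5.6
tool_pos: [495.4, 98.0, 96.4]
tool_rot: [0.0, 0.574, 0.819, -0.002]
ft_force: [-5.3, -2.5, 6.8]
grip_width: 0.151
grip_force: 39.0
```

```bash
python3 - <<'E'
from h import *
s,M=st()
im,d=viewer.get_image("scene")
cv2.imwrite("pics/g1.png",cv2.resize(im[150:300,210:420,::-1],None,fx=3.8,fy=3.8,interpolation=cv2.INTER_CUBIC))
p=s["tool_pos"][:2]; hub=np.array([506.2,137.8]); print("jig",W2J(p),"r",np.linalg.norm(p-hub))
print("hub in tool", (M.T@np.array([*(hub-p),0])).round(2))
E
```

```text
t 5.6 pos [495.4  98.   96.4] xyaw 110.0 q [ 0.43  0.51 -0.88  1.81  0.46  1.04 -0.28] F [-5.3 -2.5  6.8] w 12.9 gf 39.0
jig [-16.64990759 132.26499465] r 41.22166161728405
hub in tool [33.68 23.76 -0.16]
```

View pics/g1.png

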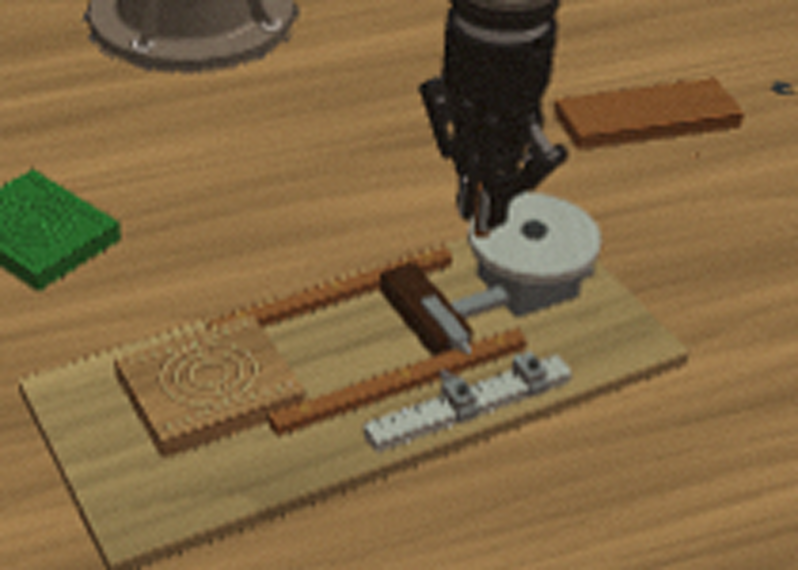

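The jaws hold the peg (12.9 mm). I'll turn clockwise now, 0.1 rad per row.

play_rows(
  increments=[
    [2.48, -3.19, 0, 0, 0, 0.1],
    [2.48, -3.19, 0, 0, 0, 0.1],
    [2.48, -3.19, 0, 0, 0, 0.1],
    [2.48, -3.19, 0, 0, 0, 0.1],
    [2.48, -3.19, 0, 0, 0, 0.1],
  ],
)

```text
time_s: 6.15
tool_pos: [477.8, 107.3, 96.4]
tool_rot: [0.001, 0.76, 0.65, -0.002]
ft_force: [-4.5, -4.6, 6.9]
grip_width: 0.147
grip_force: 39.2
```

```bash
cat >> h.py <<'E'
def wheel():
    s,M=st();p=s["tool_pos"][:2]; hub=np.array([506.2,137.8]);v=W2J(p)-[0,170]
    print("jig rel",v.round(1),"r",np.linalg.norm(v).round(1),"ang",np.degrees(np.arctan2(v[1],v[0])).round(1),"hub in tool",(M.T@np.array([*(hub-p),0])).round(2),"F tool",(M.T@s["ft_force"]).round(1))
E
python3 -c "
from h import *
wheel()"
```

```text
t 6.15 pos [477.8 107.3  96.4] xyaw 81.1 q [ 0.34  0.44 -0.77  1.85  0.37  0.99 -0.74] F [-4.5 -4.6  6.9] w 12.6 gf 39.2
jig rel [-32.6 -26. ] r 41.7 ang -141.5 hub in tool [34.53 23.31 -0.19] F tool [-5.3 -3.7 -6.9]
```

play_rows(
  increments=[
    [2.48, -3.19, 0, 0, 0, 0.1],
    [2.48, -3.19, 0, 0, 0, 0.1],
    [2.48, -3.19, 0, 0, 0, 0.1],
    [2.48, -3.19, 0, 0, 0, 0.1],
    [2.48, -3.19, 0, 0, 0, 0.1],
    [2.48, -3.19, 0, 0, 0, 0.1],
    [2.48, -3.19, 0, 0, 0, 0.1],
    [2.48, -3.19, 0, 0, 0, 0.1],
    [2.48, -3.19, 0, 0, 0, 0.1],
    [2.48, -3.19, 0, 0, 0, 0.1],
  ],
)

```text
time_s: 7.15
tool_pos: [464.3, 145.9, 96.4]
tool_rot: [0.001, 0.978, 0.207, -0.003]
ft_force: [-8.2, -2.8, 9.1]
grip_width: 0.15
grip_force: 39.3
```

```bash
python3 -c "
from h import *
wheel()"
```

```text
t 7.15 pos [464.3 145.9  96.4] xyaw 23.9 q [ 0.11  0.39 -0.56  1.87  0.25  0.96 -1.72] F [-8.2 -2.8  9.1] w 12.8 gf 39.3
jig rel [-40.3  14.2] r 42.7 ang 160.6 hub in tool [35.06 24.39 -0.19] F tool [-8.7 -0.8 -9. ]
```

play_rows(
  increments=[
    [2.0, -3.7, 0, 0, 0, 0.1],
    [2.55, -3.35, 0, 0, 0, 0.1],
    [2.55, -3.35, 0, 0, 0, 0.1],
    [2.55, -3.35, 0, 0, 0, 0.1],
    [2.55, -3.35, 0, 0, 0, 0.1],
    [2.55, -3.35, 0, 0, 0, 0.1],
    [2.55, -3.35, 0, 0, 0, 0.1],
    [2.55, -3.35, 0, 0, 0, 0.1],
    [2.55, -3.35, 0, 0, 0, 0.1],
    [0, 0, 0, 0, 0, 0],
  ],
)

```text
time_s: 8.15
tool_pos: [486.6, 176.3, 96.4]
tool_rot: [0.001, 0.971, -0.238, -0.001]
ft_force: [-4.7, -1.3, 4.9]
grip_width: 0.149
grip_force: 39.0
```

```bash
python3 - <<'E'
from h import *
wheel()
for c in("top","scene"):
    im,d=snap(c,c+"2.png")
    for l in("pointer_tip","mark_tip"): 
        for r in viewer.landmark_of(l,c)[:1]: print(c,l,r["score"],r["location"],W2J(at_z(c,r["location"],35)).round(1))
a=cv2.imread("pics/top2.png")[170:205,220:270];b=cv2.imread("pics/scene2.png")[215:270,285:365]
a=cv2.resize(a,None,fx=10,fy=10,interpolation=cv2.INTER_CUBIC);b=cv2.resize(b,None,fx=10,fy=10,interpolation=cv2.INTER_CUBIC)
cv2.imwrite("pics/a2.png",a);cv2.imwrite("pics/b2.png",b)
E
```

```text
t 8.15 pos [486.6 176.3  96.4] xyaw -27.6 q [-0.1   0.41 -0.37  1.79  0.17  0.97 -2.58] F [-4.7 -1.3  4.9] w 12.7 gf 39.0
jig rel [-13.7  40.9] r 43.2 ang 108.6 hub in tool [35.2  24.99 -0.04] F tool [-3.5  3.3 -4.9]
top pointer_tip 0.75 [246.2, 186.0] [67.9 50.6]
top mark_tip 0.54 [247.6, 185.2] [70.3 45.2]
scene pointer_tip 0.78 [325.0, 246.9] [65.  50.8]
```

View pics/a2.png

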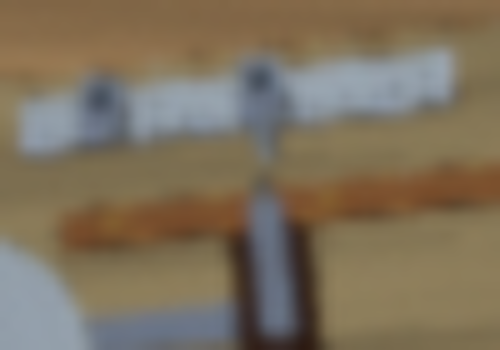

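View pics/b2.png

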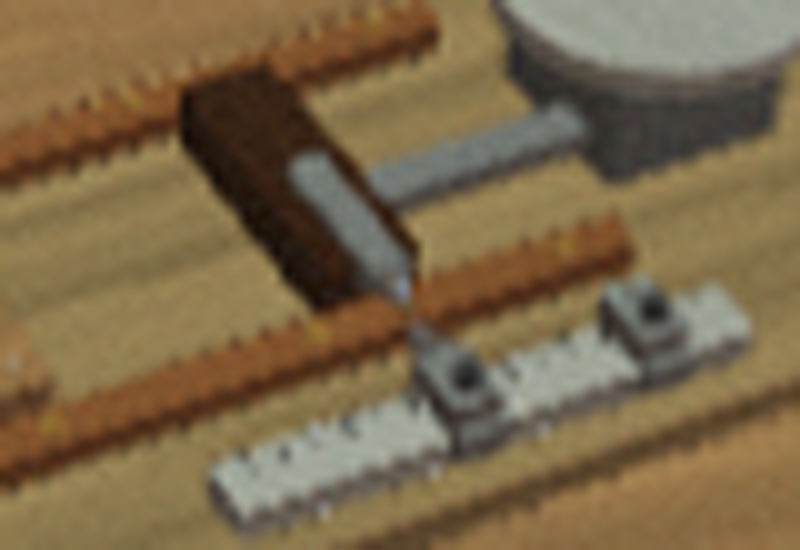

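The pointer tip (a2 (264,185), b2 (408,308)) is still about 3–4 mm on the wheel side of the pointed clip's tip (a2 (266,165), b2 (415,325)). I'll rectify averaged pictures onto the jig's z=35 plane to get the remaining gap.

```bash
cat > rect.py <<'E'
from h import *
S=6.0; X0,X1,Y0,Y1=35,110,15,85   # rows x (up=+x), cols y (left=+y)
def rect(c,n=6,z=35):
    im=np.mean([viewer.get_image(c)[0].astype(np.float32) for _ in range(n)],0)
    xs=np.arange(X1,X0,-1/S); ys=np.arange(Y1,Y0,-1/S)
    mp=np.array([[proj(c,[*J2W((x,y)),z]) for y in ys] for x in xs],np.float32)
    return cv2.remap(im,mp[...,0],mp[...,1],cv2.INTER_CUBIC),xs,ys
def run(name):
    out=[]
    for c in("top","scene"):
        r,xs,ys=rect(c); np.save("pics/r_%s.npy"%c,r); r=np.clip(r,0,255).astype(np.uint8)
        g=r[:,:,::-1].copy()
        for y in range(20,85,10): cv2.line(g,(int((Y1-y)*S),0),(int((Y1-y)*S),8),(0,0,255),1)
        out.append(g)
        # "greyness": metal = low saturation
        f=r.astype(float); sat=f.max(2)-f.min(2)
        w=np.clip(45-sat,0,None)
        for x in range(44,104,3):
            i=np.argmin(abs(xs-x)); row=w[max(i-3,0):i+4].mean(0); m=(ys>35)&(ys<66)
            if row[m].sum()>200: print(c,"x",x,"yc",round((row*ys)[m].sum()/row[m].sum(),2),"wid",round((row[m]>row[m].max()/2).sum()/S,1),"max",row[m].max().round(0))
    cv2.imwrite("pics/"+name,np.vstack(out)[:, :] if False else np.hstack([o[:, :400] for o in out]))
E
python3 -c "
from rect import *
run('r1.png')"
```

```text
Traceback (most recent call last):
  File "rect.py", line 11, in run
    r,xs,ys=rect(c); np.save("pics/r_%s.npy"%c,r); r=np.clip(r,0,255).astype(np.uint8)
            ~~~~^^^
  File "rect.py", line 6, in rect
    mp=np.array([[proj(c,[*J2W((x,y)),z]) for y in ys] for x in xs],np.float32)
                  ~~~~^^^^^^^^^^^^^^^^^^^
  File "h.py", line 11, in proj
    m=viewer.camera_model(cam);K=np.array(m["K"]);c=np.array(m["R"])@np.array(X,float)+np.array(m["t"])
ValueError: time passes only in moves, steps and waits
```

```bash
cat >> h.py <<'E'
from functools import lru_cache
CM=lru_cache(None)(viewer.camera_model)
def proj(cam,X):
    m=CM(cam);K=np.array(m["K"]);c=np.array(m["R"])@np.array(X,float)+np.array(m["t"])
    u=c[:2]/c[2];u=u*(1+m["k1"]*(u@u));return np.array([K[0,0]*u[0]+K[0,2],K[1,1]*u[1]+K[1,2]])
E
python3 -c "
from rect import *
run('r1.png'); st()"
```

```text
top x 44 yc 52.4 wid 13.8 max 40.0
top x 47 yc 52.65 wid 12.7 max 39.0
top x 50 yc 53.03 wid 13.2 max 39.0
top x 53 yc 53.04 wid 11.5 max 40.0
top x 56 yc 53.06 wid 8.7 max 43.0
top x 59 yc 53.24 wid 7.0 max 32.0
top x 62 yc 53.48 wid 6.8 max 20.0
top x 65 yc 52.22 wid 7.8 max 13.0
top x 68 yc 50.83 wid 8.7 max 19.0
top x 71 yc 50.24 wid 8.2 max 34.0
top x 74 yc 50.41 wid 8.8 max 43.0
top x 77 yc 50.72 wid 11.2 max 44.0
top x 80 yc 50.56 wid 31.0 max 44.0
top x 83 yc 50.58 wid 31.0 max 43.0
top x 86 yc 50.26 wid 31.0 max 30.0
top x 89 yc 49.79 wid 31.0 max 28.0
top x 92 yc 50.24 wid 31.0 max 26.0
top x 95 yc 50.76 wid 31.0 max 24.0
top x 98 yc 51.03 wid 31.0 max 29.0
top x 101 yc 51.04 wid 31.0 max 42.0
scene x 44 yc 52.05 wid 28.0 max 42.0
scene x 47 yc 50.78 wid 28.0 max 42.0
scene x 50 yc 53.62 wid 10.8 max 42.0
scene x 53 yc 55.53 wid 6.5 max 43.0
scene x 56 yc 55.2 wid 3.8 max 41.0
scene x 68 yc 52.71 wid 6.2 max 25.0
scene x 71 yc 52.15 wid 6.5 max 42.0
scene x 74 yc 52.82 wid 9.3 max 34.0
scene x 77 yc 52.97 wid 11.2 max 42.0
scene x 80 yc 52.8 wid 15.8 max 41.0
scene x 83 yc 51.97 wid 18.5 max 42.0
scene x 86 yc 51.11 wid 20.2 max 42.0
scene x 89 yc 50.25 wid 27.3 max 43.0
scene x 92 yc 50.6 wid 31.0 max 43.0
scene x 95 yc 50.77 wid 31.0 max 41.0
scene x 98 yc 50.71 wid 31.0 max 42.0
scene x 101 yc 50.63 wid 31.0 max 36.0
t 9.35 pos [486.6 176.2  96.4] xyaw -27.5 q [-0.09  0.41 -0.37  1.79  0.17  0.97 -2.58] F [-5.2 -0.8  4.9] w 12.8 gf 39.0
```

View pics/r1.png

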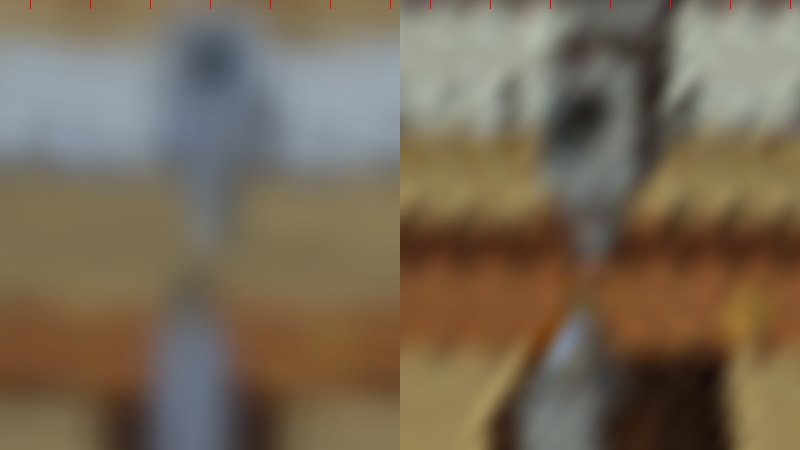

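play_rows(
  increments=[
    [1.29, -1.73, 0, 0, 0, 0.05],
    [1.29, -1.73, 0, 0, 0, 0.05],
    [1.29, -1.73, 0, 0, 0, 0.05],
    [1.29, -1.73, 0, 0, 0, 0.05],
    [0, 0, 0, 0, 0, 0],
    [0, 0, 0, 0, 0, 0],
  ],
)

```text
time_s: 9.95
tool_pos: [494.2, 179.2, 96.4]
tool_rot: [0.001, 0.943, -0.333, -0.002]
ft_force: [-6.4, -0.8, 5.5]
grip_width: 0.148
grip_force: 39.2
```

```bash
python3 -c "
from rect import *
wheel()
run('r2.png')" | grep -E "jig|pos|x (50|53|56|59|62|65|68|71|74|77) "
```

```text
t 9.95 pos [494.2 179.2  96.4] xyaw -39.0 q [-0.13  0.42 -0.32  1.77  0.15  0.98 -2.77] F [-6.4 -0.8  5.5] w 12.7 gf 39.2
jig rel [-5.8 42.8] r 43.1 ang 97.7 hub in tool [ 3.540e+01  2.466e+01 -3.000e-02] F tool [-4.4  4.7 -5.5]
top x 50 yc 50.99 wid 12.3 max 41.0
top x 53 yc 51.13 wid 11.2 max 41.0
top x 56 yc 51.11 wid 9.0 max 44.0
top x 59 yc 51.27 wid 7.3 max 40.0
top x 62 yc 51.57 wid 7.0 max 29.0
top x 65 yc 51.23 wid 7.3 max 19.0
top x 68 yc 50.81 wid 8.0 max 21.0
top x 71 yc 50.29 wid 8.2 max 34.0
top x 74 yc 50.35 wid 8.8 max 43.0
top x 77 yc 50.79 wid 11.0 max 44.0
scene x 50 yc 51.52 wid 10.7 max 43.0
scene x 53 yc 53.07 wid 6.8 max 44.0
scene x 56 yc 52.95 wid 5.2 max 31.0
scene x 59 yc 53.5 wid 2.5 max 24.0
scene x 68 yc 52.87 wid 6.2 max 25.0
scene x 71 yc 52.14 wid 6.3 max 43.0
scene x 74 yc 52.86 wid 9.5 max 33.0
scene x 77 yc 53.03 wid 11.3 max 42.0
```

View pics/r2.png

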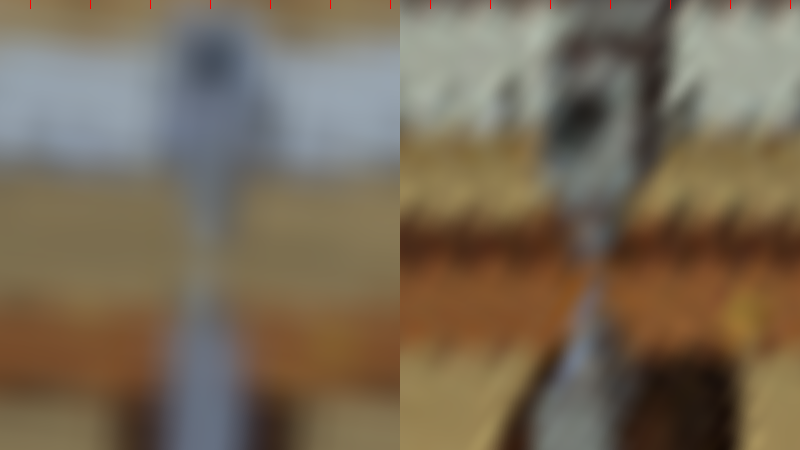

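play_rows(
  increments=[
    [0.85, -1.13, 0, 0, 0, 0.033],
    [0.85, -1.13, 0, 0, 0, 0.033],
    [0, 0, 0, 0, 0, 0],
    [0, 0, 0, 0, 0, 0],
  ],
)

```text
time_s: 10.95
tool_pos: [496.7, 179.9, 96.4]
tool_rot: [0.001, 0.931, -0.364, -0.002]
ft_force: [-7.0, -1.7, 6.2]
grip_width: 0.152
grip_force: 39.2
```

play_rows(
  increments=[
    [0, 0, 0, 0, 0, 0],
    [0, 0, 0, 0, 0, 0],
    [0, 0, 0, 0, 0, 0],
    [0, 0, 0, 0, 0, 0],
  ],
  jaw=45,
)

```text
time_s: 11.35
tool_pos: [499.4, 179.6, 95.5]
tool_rot: [-0.0, 0.931, -0.365, 0.0]
ft_force: [0.0, -0.5, -0.5]
grip_width: 0.524
grip_force: 0.0
```

```bash
python3 -c "
from rect import *
wheel()
run('r3.png')" | grep -E "jig|pos|x (50|53|56|59|62|65|68|71|74|77) "
```

```text
t 11.35 pos [499.4 179.6  95.5] xyaw -42.8 q [-0.14  0.43 -0.3   1.76  0.15  0.98 -2.82] F [ 0.  -0.5 -0.5] w 44.8 gf 0.0
jig rel [-0.6 42.3] r 42.3 ang 90.8 hub in tool [ 3.336e+01  2.605e+01 -1.000e-02] F tool [0.4 0.4 0.5]
top x 50 yc 50.48 wid 13.0 max 40.0
top x 53 yc 50.45 wid 11.2 max 40.0
top x 56 yc 50.62 wid 8.3 max 43.0
top x 59 yc 51.0 wid 6.7 max 33.0
top x 62 yc 51.58 wid 6.7 max 22.0
top x 65 yc 51.33 wid 7.2 max 17.0
top x 68 yc 50.82 wid 8.2 max 21.0
top x 71 yc 50.33 wid 8.3 max 34.0
top x 74 yc 50.35 wid 8.8 max 43.0
top x 77 yc 50.75 wid 11.0 max 44.0
scene x 50 yc 51.22 wid 11.2 max 41.0
scene x 53 yc 52.3 wid 7.7 max 44.0
scene x 56 yc 51.76 wid 4.2 max 31.0
scene x 68 yc 52.77 wid 6.2 max 26.0
scene x 71 yc 52.09 wid 6.3 max 43.0
scene x 74 yc 52.81 wid 9.5 max 34.0
scene x 77 yc 52.97 wid 11.2 max 42.0
```

Released. The pointer cone centre reads 50.5 against the mark's 50.4 (top), and about 52.1 against 52.5 (scene), so they're lined up. Now I'll lift off and go behind the panel's tail.

play_rows(
  increments=[
    [0, 0, -20, 0, 0, 0],
    [0, 0, -40, 0, 0, 0],
    [0, 0, -45, 0, 0, 0],
    [0, 0, -45, 0, 0, 0],
  ],
)

```text
time_s: 12.35
tool_pos: [498.5, 179.4, 246.7]
tool_rot: [0.0, 0.931, -0.364, -0.0]
ft_force: [1.3, -0.7, 0.2]
grip_width: 0.521
grip_force: 0.0
```

play_rows(
  increments=[
    [30.6, 24.3, 0, 0, 0, 0],
    [30.6, 24.3, 0, 0, 0, 0],
    [30.6, 24.3, 0, 0, 0, 0],
    [30.6, 24.3, 0, 0, 0, 0],
    [30.6, 24.3, 0, 0, 0, 0],
    [30.6, 24.3, 0, 0, 0, 0],
    [30.6, 24.3, 0, 0, 0, 0],
    [30.6, 24.3, 0, 0, 0, 0],
    [30.6, 24.3, 0, 0, 0, 0],
    [30.6, 24.3, 0, 0, 0, 0],
  ],
  jaw=0,
)

```text
time_s: 13.35
tool_pos: [558.7, -208.1, 245.3]
tool_rot: [-0.0, 0.931, -0.364, 0.0]
ft_force: [0.1, 0.6, -0.1]
grip_width: -0.002
grip_force: 0.0
```

play_rows(
  increments=[
    [0, 0, 0, 0, 0, 0.135],
    [0, 0, 0, 0, 0, 0.135],
    [0, 0, 0, 0, 0, 0.135],
    [0, 0, 0, 0, 0, 0.135],
    [0, 0, 0, 0, 0, 0.135],
    [0, 0, 0, 0, 0, 0],
  ],
)

```text
time_s: 13.95
tool_pos: [558.6, -206.5, 245.1]
tool_rot: [0.0, 0.758, -0.652, -0.0]
ft_force: [0.7, -0.1, 0.4]
grip_width: -0.005
grip_force: 0.0
```

```bash
python3 - <<'E'
from h import *
togo([*J2W([1,-178]),36])
for c in("top","scene"):
    im,d=viewer.get_image(c)
    r=[q for q in viewer.cut_out("panel",c)]
    for q in r:
        ys,xs=np.nonzero(q["pixels"])
        P=np.array([W2J(at_z(c,(u,v),35)) for u,v in zip(xs,ys)][::3])
        if abs(P.mean(0)[0])<40 and abs(P.mean(0)[1])<200: print(c,q["score"],P.mean(0).round(1),P.min(0).round(1),P.max(0).round(1))
E
```

```text
t 13.95 pos [ 558.6 -206.5  245.1] xyaw -81.4 q [ 0.32  0.41  0.01  1.38 -0.    1.36 -2.66] F [ 0.7 -0.1  0.4] w -0.4 gf 0.0
tool shift to target [ -0.3  -0.3 209.1]
top 0.61 [  2.1 -96.6] [ -45.6 -154.2] [ 44.8 -45.6]
scene 0.9 [   7.9 -103. ] [ -47.8 -160.6] [ 62.8 -41.3]Traceback (most recent call last):
  File "<stdin>", line 8, in <module>
  File "h.py", line 9, in at_z
    o,d=ray(cam,px); return o+d*(z-o[2])/d[2]
        ~~~^^^^^^^^
  File "h.py", line 4, in ray
    m=viewer.camera_model(cam);K=np.array(m["K"]);R=np.array(m["R"]);t=np.array(m["t"])
ValueError: time passes only in moves, steps and waits
```

play_rows(
  increments=[
    [0, 0, 35, 0, 0, 0],
    [0, 0, 45, 0, 0, 0],
    [0, 0, 45, 0, 0, 0],
    [0, 0, 40, 0, 0, 0],
    [0, 0, 25, 0, 0, 0],
    [0, 0, 12, 0, 0, 0],
    [0, 0, 6, 0, 0, 0],
    [0, 0, 0, 0, 0, 0],
  ],
)

```text
time_s: 14.95
tool_pos: [559.2, -206.8, 37.6]
tool_rot: [-0.0, 0.758, -0.652, 0.0]
ft_force: [0.0, -1.1, -0.4]
grip_width: 0.0
grip_force: 0.0
```

```bash
python3 -c "
from h import *
togo([*J2W([1,-166]),37]);print(W2J(sense()['tool_pos']))"
```

```text
t 14.95 pos [ 559.2 -206.8   37.6] xyaw -81.4 q [ 0.33  0.59  0.    1.63 -0.    0.92 -2.67] F [ 0.  -1.1 -0.4] w 0.0 gf 0.0
tool shift to target [-12.7   0.2   0.6]
[   1.22109081 -178.69466639]
```

play_rows(
  increments=[
    [-5, 0, 0, 0, 0, 0],
    [-5, 0, 0, 0, 0, 0],
    [-5, 0, 0, 0, 0, 0],
    [-5, 0, 0, 0, 0, 0],
    [-5, 0, 0, 0, 0, 0],
    [-5, 0, 0, 0, 0, 0],
    [-5, 0, 0, 0, 0, 0],
    [-5, 0, 0, 0, 0, 0],
  ],
)

```text
time_s: 15.75
tool_pos: [552.7, -166.9, 37.4]
tool_rot: [0.0, 0.758, -0.652, 0.0]
ft_force: [0.4, -1.5, 1.1]
grip_width: 0.004
grip_force: 0.8
```

play_rows(
  increments=[
    [-5, 0.1, 0, 0, 0, 0],
    [-5, 0.1, 0, 0, 0, 0],
    [-5, 0.1, 0, 0, 0, 0],
    [-5, 0, 0, 0, 0, 0],
    [-5, 0, 0, 0, 0, 0],
    [-4, 0, 0, 0, 0, 0],
    [-3, 0, 0, 0, 0, 0],
    [-3, 0, 0, 0, 0, 0],
    [0, 0, 0, 0, 0, 0],
  ],
)

```text
time_s: 16.65
tool_pos: [547.0, -131.7, 37.2]
tool_rot: [-0.0, 0.758, -0.652, -0.0]
ft_force: [0.3, -0.5, 0.5]
grip_width: -0.002
grip_force: 0.2
```

```bash
cat >> h.py <<'E'
CMc={}
def ray(cam,px):
    m=CM(cam);K=np.array(m["K"]);R=np.array(m["R"]);t=np.array(m["t"])
    d=np.array([(px[0]-K[0,2])/K[0,0],(px[1]-K[1,2])/K[1,1]]);u=d.copy()
    for _ in range(20): u=d/(1+m["k1"]*(u@u))
    return -R.T@t, R.T@np.array([u[0],u[1],1.])
E
cat > prof.py <<'E'
from h import *
def prof(z=35):
    s,M=st();print("tcp jig",W2J(s["tool_pos"]).round(1),"F jig",(RJ.T@s["ft_force"][:2]).round(1))
    for c in("top","scene"):
        im=np.mean([viewer.get_image(c)[0].astype(np.float32) for _ in range(4)],0)
        ys=np.arange(0,70,1.5)
        L=[np.mean([cv2.getRectSubPix(im,(1,1),tuple(map(float,proj(c,[*J2W((x,y)),z]))))[0,0] if False else im[int(round(proj(c,[*J2W((x,y)),z])[1])),int(round(proj(c,[*J2W((x,y)),z])[0]))] for x in range(-35,0,3)],0).mean() for y in ys]
        print(c,[(float(y),int(v)) for y,v in zip(ys,L)])
E
python3 -c "
from prof import *
prof()"
```

```text
t 16.65 pos [ 547.  -131.7   37.2] xyaw -81.4 q [ 0.21  0.54 -0.01  1.73  0.01  0.87 -2.79] F [ 0.3 -0.5  0.5] w -0.2 gf 0.2
tcp jig [   0.4 -102.6] F jig [ 0.2 -0.5]
top [(0.0, 99), (1.5, 98), (3.0, 97), (4.5, 97), (6.0, 96), (7.5, 96), (9.0, 96), (10.5, 97), (12.0, 98), (13.5, 98), (15.0, 100), (16.5, 102), (18.0, 103), (19.5, 104), (21.0, 107), (22.5, 107), (24.0, 109), (25.5, 109), (27.0, 109), (28.5, 108), (30.0, 105), (31.5, 101), (33.0, 92), (34.5, 79), (36.0, 64), (37.5, 50), (39.0, 41), (40.5, 32), (42.0, 29), (43.5, 28), (45.0, 28), (46.5, 28), (48.0, 29), (49.5, 29), (51.0, 30), (52.5, 30), (54.0, 30), (55.5, 30), (57.0, 31), (58.5, 32), (60.0, 34), (61.5, 42), (63.0, 53), (64.5, 63), (66.0, 79), (67.5, 89), (69.0, 100)]
scene [(0.0, 97), (1.5, 94), (3.0, 94), (4.5, 95), (6.0, 96), (7.5, 96), (9.0, 95), (10.5, 95), (12.0, 95), (13.5, 96), (15.0, 96), (16.5, 97), (18.0, 99), (19.5, 100), (21.0, 104), (22.5, 103), (24.0, 104), (25.5, 96), (27.0, 75), (28.5, 65), (30.0, 38), (31.5, 24), (33.0, 21), (34.5, 23), (36.0, 23), (37.5, 24), (39.0, 27), (40.5, 32), (42.0, 35), (43.5, 35), (45.0, 35), (46.5, 34), (48.0, 36), (49.5, 42), (51.0, 42), (52.5, 46), (54.0, 51), (55.5, 49), (57.0, 49), (58.5, 50), (60.0, 52), (61.5, 49), (63.0, 44), (64.5, 37), (66.0, 42), (67.5, 52), (69.0, 71)]
```

play_rows(
  increments=[
    [-3, 0, 0, 0, 0, 0],
    [-3, 0, 0, 0, 0, 0],
    [-2, 0, 0, 0, 0, 0],
    [-2, 0, 0, 0, 0, 0],
    [-1, 0, 0, 0, 0, 0],
    [0, 0, 0, 0, 0, 0],
  ],
)

```text
time_s: 17.65
tool_pos: [545.5, -121.3, 37.3]
tool_rot: [-0.0, 0.758, -0.652, -0.0]
ft_force: [0.1, 0.2, 0.1]
grip_width: -0.001
grip_force: 0.0
```

play_rows(
  increments=[
    [-1, 0, 0, 0, 0, 0],
    [-1, 0, 0, 0, 0, 0],
    [0, 0, 0, 0, 0, 0],
  ],
)

```text
time_s: 17.95
tool_pos: [545.3, -119.7, 37.3]
tool_rot: [-0.0, 0.758, -0.652, 0.0]
ft_force: [-0.1, -0.6, 0.2]
grip_width: 0.002
grip_force: 0.2
```

```bash
cat > nose.py <<'E'
from h import *
def nose(n=6):
    s,M=st();print("tcp jig",W2J(s["tool_pos"]).round(1),"F jig",(RJ.T@s["ft_force"][:2]).round(1))
    # strip left of centre, y -10..70, at z 35 (panel top / stop top 37)
    out=[]
    for c in("top","scene"):
        im=np.mean([viewer.get_image(c)[0].astype(np.float32) for _ in range(n)],0)
        xs=np.arange(50,-55,-.25);ys=np.arange(75,-25,-.25)
        mp=np.array([[proj(c,[*J2W((x,y)),35]) for y in ys[::4]] for x in xs[::4]],np.float32)
        mp=cv2.resize(mp,(len(ys),len(xs)),interpolation=cv2.INTER_LINEAR)
        out.append(cv2.remap(im[:,:,::-1],mp[...,0],mp[...,1],cv2.INTER_CUBIC))
    return np.clip(np.hstack(out),0,255).astype(np.uint8)
E
python3 -c "
from nose import *
cv2.imwrite('pics/n1.png',nose())"
```

```text
t 17.95 pos [ 545.3 -119.7   37.3] xyaw -81.4 q [ 0.19  0.53 -0.01  1.74  0.01  0.87 -2.81] F [-0.1 -0.6  0.2] w 0.2 gf 0.2
tcp jig [  0.4 -90.5] F jig [-0.1 -0.6]
```

View pics/n1.png

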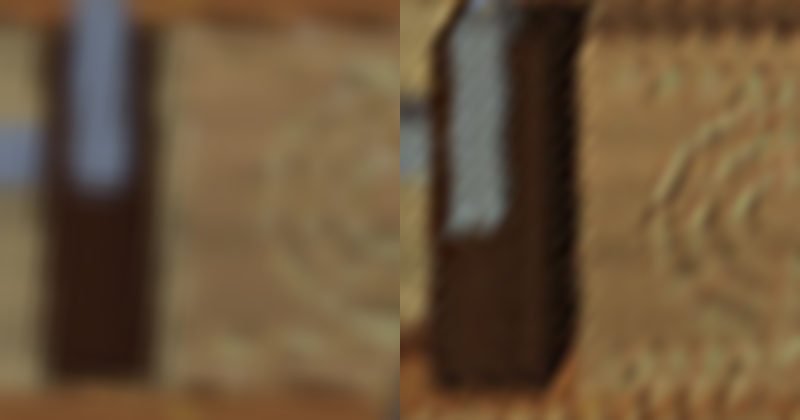

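The panel nose (n1 column 180, y≈30) is still about 5.5 mm short of the stop face (column 157, y≈35.5). I'll push in fine steps and watch the force.

play_rows(
  increments=[
    [-1, 0, 0, 0, 0, 0],
    [-1, 0, 0, 0, 0, 0],
    [-1, 0, 0, 0, 0, 0],
    [-0.5, 0, 0, 0, 0, 0],
    [0, 0, 0, 0, 0, 0],
  ],
)

```text
time_s: 19.05
tool_pos: [544.7, -116.1, 37.3]
tool_rot: [-0.0, 0.758, -0.652, -0.0]
ft_force: [-0.1, -1.1, 0.4]
grip_width: 0.002
grip_force: 0.3
```

play_rows(
  increments=[
    [-0.5, 0, 0, 0, 0, 0],
    [0, 0, 0, 0, 0, 0],
  ],
)

```text
time_s: 19.25
tool_pos: [544.7, -115.7, 37.3]
tool_rot: [0.0, 0.758, -0.652, 0.0]
ft_force: [0.5, -0.6, 0.5]
grip_width: 0.001
grip_force: 0.4
```

play_rows(
  increments=[
    [-0.5, 0, 0, 0, 0, 0],
    [0, 0, 0, 0, 0, 0],
  ],
)

```text
time_s: 19.45
tool_pos: [544.6, -115.3, 37.3]
tool_rot: [0.0, 0.758, -0.652, 0.0]
ft_force: [0.4, -1.2, 0.7]
grip_width: -0.005
grip_force: 0.4
```

play_rows(
  increments=[
    [-0.5, 0, 0, 0, 0, 0],
    [0, 0, 0, 0, 0, 0],
  ],
)

```text
time_s: 19.65
tool_pos: [544.5, -114.7, 37.3]
tool_rot: [0.0, 0.758, -0.652, 0.0]
ft_force: [-0.2, 0.4, -1.0]
grip_width: -0.005
grip_force: 0.4
```

play_rows(
  increments=[
    [-0.4, 0, 0, 0, 0, 0],
    [0, 0, 0, 0, 0, 0],
  ],
)

```text
time_s: 19.85
tool_pos: [544.4, -114.3, 37.3]
tool_rot: [0.0, 0.758, -0.652, 0.0]
ft_force: [0.5, -1.2, -0.4]
grip_width: 0.001
grip_force: 0.4
```

```bash
cat > gap.py <<'E'
from nose import *
im=nose(6)[:,:400].astype(float)
# top view: columns y=75-col/4 ; saturation/brightness profile between dark stop and panel
p=im[210:370].mean(0)
for col in range(130,200,4): print(75-col/4,p[col].round(0))
E
python3 gap.py
```

```text
t 19.85 pos [ 544.4 -114.3   37.3] xyaw -81.4 q [ 0.19  0.53 -0.01  1.75  0.01  0.87 -2.82] F [ 0.5 -1.2 -0.4] w 0.1 gf 0.4
tcp jig [  0.4 -85. ] F jig [ 0.3 -1.3]
42.5 [15. 24. 43.]
41.5 [16. 25. 44.]
40.5 [18. 27. 46.]
39.5 [20. 31. 50.]
38.5 [24. 37. 56.]
37.5 [30. 44. 63.]
36.5 [36. 54. 73.]
35.5 [43. 63. 83.]
34.5 [50. 73. 94.]
33.5 [ 57.  82. 103.]
32.5 [ 61.  88. 111.]
31.5 [ 64.  93. 116.]
30.5 [ 66.  96. 120.]
29.5 [ 68.  98. 123.]
28.5 [ 68.  99. 124.]
27.5 [ 69. 100. 125.]
26.5 [ 69. 100. 125.]
25.5 [ 70. 100. 125.]
```

Close now, so I'll keep going in small steps until the force rises.

play_rows(
  increments=[
    [-0.4, 0, 0, 0, 0, 0],
    [0, 0, 0, 0, 0, 0],
  ],
)

```text
time_s: 20.65
tool_pos: [544.4, -114.0, 37.3]
tool_rot: [0.0, 0.758, -0.652, 0.0]
ft_force: [-0.6, -1.9, 0.9]
grip_width: 0.001
grip_force: 0.5
```

play_rows(
  increments=[
    [-0.4, 0, 0, 0, 0, 0],
    [0, 0, 0, 0, 0, 0],
  ],
)

```text
time_s: 20.85
tool_pos: [544.3, -113.6, 37.3]
tool_rot: [0.0, 0.758, -0.652, 0.0]
ft_force: [0.3, -0.9, -0.2]
grip_width: -0.003
grip_force: 0.5
```

play_rows(
  increments=[
    [-0.4, 0, 0, 0, 0, 0],
    [0, 0, 0, 0, 0, 0],
  ],
)

```text
time_s: 21.05
tool_pos: [544.3, -113.3, 37.3]
tool_rot: [0.0, 0.758, -0.652, 0.0]
ft_force: [-0.4, -0.4, -0.2]
grip_width: -0.001
grip_force: 0.6
```

play_rows(
  increments=[
    [-0.4, 0, 0, 0, 0, 0],
    [0, 0, 0, 0, 0, 0],
  ],
)

```text
time_s: 21.25
tool_pos: [544.2, -113.2, 37.3]
tool_rot: [0.0, 0.758, -0.652, 0.0]
ft_force: [0.0, -1.9, 0.1]
grip_width: 0.001
grip_force: 1.0
```

play_rows(
  increments=[
    [-0.4, 0, 0, 0, 0, 0],
    [0, 0, 0, 0, 0, 0],
  ],
)

```text
time_s: 21.45
tool_pos: [544.1, -113.2, 37.3]
tool_rot: [0.0, 0.758, -0.652, 0.0]
ft_force: [0.7, -3.1, -0.8]
grip_width: -0.001
grip_force: 1.6
```

```bash
python3 gap.py | head -12; python3 -c "
from rect import *
run('r4.png')" | grep -E "top x (50|53|56|71|74) |scene x (50|53|56|71|74) "
```

```text
t 21.45 pos [ 544.1 -113.2   37.3] xyaw -81.5 q [ 0.18  0.53 -0.01  1.75  0.01  0.87 -2.83] F [ 0.7 -3.1 -0.8] w -0.1 gf 1.6
tcp jig [  0.2 -83.9] F jig [ 0.2 -3.1]
42.5 [15. 23. 42.]
41.5 [16. 24. 43.]
40.5 [17. 27. 46.]
39.5 [20. 31. 50.]
38.5 [24. 36. 55.]
37.5 [29. 43. 63.]
36.5 [36. 52. 73.]
35.5 [43. 62. 83.]
34.5 [50. 72. 94.]
33.5 [ 56.  81. 104.]
top x 50 yc 50.46 wid 13.0 max 40.0
top x 53 yc 50.45 wid 11.2 max 41.0
top x 56 yc 50.6 wid 8.3 max 43.0
top x 71 yc 50.23 wid 8.2 max 34.0
top x 74 yc 50.31 wid 8.8 max 43.0
scene x 50 yc 50.89 wid 11.3 max 42.0
scene x 53 yc 52.26 wid 7.7 max 44.0
scene x 56 yc 51.67 wid 4.3 max 32.0
scene x 71 yc 52.17 wid 6.5 max 43.0
scene x 74 yc 52.75 wid 9.7 max 35.0
```

Contact: the tool has stalled at -113.2 and the force is rising, with the pointer unmoved. I'll nudge a bit more to seat it square (well under 20 N), then back off.

play_rows(
  increments=[
    [-0.5, 0, 0, 0, 0, 0],
    [-0.4, 0, 0, 0, 0, 0],
    [0, 0, 0, 0, 0, 0],
    [0, 0, 0, 0, 0, 0],
  ],
)

```text
time_s: 23.05
tool_pos: [544.1, -113.2, 37.4]
tool_rot: [0.001, 0.758, -0.653, 0.001]
ft_force: [0.3, -6.7, -1.0]
grip_width: -0.001
grip_force: 3.1
```

play_rows(
  increments=[
    [4, 0, 0, 0, 0, 0],
    [10, 0, 0, 0, 0, 0],
    [10, 0, 0, 0, 0, 0],
    [0, 0, -20, 0, 0, 0],
    [0, 0, -40, 0, 0, 0],
    [0, 0, -45, 0, 0, 0],
    [0, 0, -45, 0, 0, 0],
    [0, 0, 0, 0, 0, 0],
  ],
)

```text
time_s: 23.85
tool_pos: [552.6, -136.2, 195.0]
tool_rot: [-0.004, 0.758, -0.652, 0.007]
ft_force: [1.0, -0.7, 0.1]
grip_width: -0.002
grip_force: 0.0
```

```bash
python3 gap.py | head -12; python3 -c "
from rect import *
run('r5.png')" | grep -E "x (50|53|56|71|74) "
```

```text
t 23.85 pos [ 552.6 -136.2  195. ] xyaw -81.4 q [ 0.22  0.37 -0.01  1.55  0.    1.2  -2.78] F [ 1.  -0.7  0.1] w -0.2 gf 0.0
tcp jig [   5.2 -107.9] F jig [ 0.9 -0.8]
42.5 [15. 23. 42.]
41.5 [15. 24. 43.]
40.5 [17. 27. 46.]
39.5 [20. 30. 49.]
38.5 [23. 35. 55.]
37.5 [29. 43. 63.]
36.5 [35. 52. 72.]
35.5 [42. 62. 83.]
34.5 [49. 71. 93.]
33.5 [ 56.  80. 103.]
top x 50 yc 50.47 wid 13.0 max 39.0
top x 53 yc 50.45 wid 11.2 max 41.0
top x 56 yc 50.61 wid 8.3 max 43.0
top x 71 yc 50.33 wid 8.0 max 34.0
top x 74 yc 50.42 wid 8.5 max 43.0
scene x 50 yc 50.81 wid 11.2 max 41.0
scene x 53 yc 52.32 wid 7.7 max 44.0
scene x 56 yc 51.7 wid 4.3 max 31.0
scene x 71 yc 52.19 wid 6.5 max 42.0
scene x 74 yc 52.83 wid 9.7 max 34.0
```

The panel is seated, the pointer hasn't moved, and the arm is clear. Handing in.

```bash
python3 -c "
from bench import ticket
print(ticket.sign_off())"
```

```text
the job is handed in; nothing more can be done
None
```

The job is handed in: the pointer lines up with the pointed clip to within about 0.5 mm as measured from the cameras, and the panel is against the stop; it took about 25 s, and I saw no other object touched.

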